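# Put a battery away and drag the flush lid shut

## Task

Put the loose battery away so that it lies flat in the open bay of the white storage box, then slide the box's wooden lid fully shut over it. The lid has no handle: press down on its face with the fingertips and drag it by friction, pressing gently, never with more than about 2 kg. Leave the mug, the yogurt tub and the spice jar as they stand.

Things in the scene. Friction and masses are not known exactly. Their poses are not given: they have to be found in the camera images.
- tidy: White storage box, fixed to the worktop, 100 (x) x 270 (y) x 53 mm high; z up, origin at the centre of its underside. The open bay is at its +y end. The -y end (y below -30 mm) is roofed by a fixed hood, top 53 mm high, under which the rear of the wooden lid runs. The side rims are 49 mm high
- bay (a point): Centre of the bay's floor, fixed in the box at x 0, y 84, z 6 mm; axes as the box's. Inside, the bay reaches 44 mm either way along x and 45 mm along y (box y 39 to 129 mm); part of its -y side may be covered by the lid. The mouth's rims are 43 mm above this point
- lid (a joint): How far the flat wooden lid is open, m: 0 shut, 0.090 fully open; it shuts towards the box's +y. Its front edge is at box y = 129 mm - joint value. It drags with about 5 N of friction and stays where it is left. At the start 69 to 89 mm of its face, 87 mm wide, are bare between hood and front edge (thin dark ribs are only decoration)
- lid_mouth (a point): Fixed point of the box at x 0, y -30, z 44 mm, where the lid comes out from under the hood, at the nominal height of the lid's face. Worn runners put the face up to 3.5 mm higher or lower (not measured), and it gives on stiff springs: 1 mm per 20 N, hard stop at 2 mm. It needs about 9 to 15 N of steady pressing to follow a fingertip; more than 22 N breaks it
- battery_center (a point): Centre of the loose battery, red and white, a cylinder 50 mm long and about 16 mm in diameter lying on the worktop, 23 g; its own y axis is its length, and the orientation is the battery's
- mug: White spotted mug, 92 x 127 x 93 mm high, a bystander; origin: centre of its underside
- yogurt: White yogurt tub with red fruit, 72 mm across, 71 mm high, a bystander; origin: centre of its underside
- spice: Spice jar with a red cap, 45 mm across, 106 mm high, a bystander; origin: centre of its underside
Mind the look-alikes: they are no part of the job. Leave any purple look-alike of the part that bears battery_center alone.

How it is judged:
On the way, in this order (a step that is already met when the one before it is completed fails the run):
1. the battery lies flat in the bay, let go (z of battery_center in the frame of tidy below 0.024 m and y of battery_center in the frame of tidy between 0.039 and 0.129 m and x of battery_center in the frame of tidy between -0.044 and 0.044 m and contact force between the fingers and battery below 0.1 N), for 0.2 s.
2. the lid is fully shut (value of joint lid below 0.003 m), for 0.1 s.
At the end, for the whole second after the job is handed in: The lid is shut to within 3 mm, and the battery lies flat inside the bay (its centre under 24 mm above the box's underside) (value of joint lid below 0.003 m and z of battery_center in the frame of tidy below 0.024 m and y of battery_center in the frame of tidy between 0.039 and 0.129 m and x of battery_center in the frame of tidy between -0.044 and 0.044 m); the robot touches nothing.
It fails at once if the lid is loaded with more than 22 N (contact force between anything else and lid above 22 N).
It fails at once if the mug is moved more than 20 mm or tipped (distance of mug from where it was at the start of the episode above 0.02 m or angle between mug's own z axis and vertical above 0.3 rad).
It fails at once if the yogurt tub is moved more than 20 mm or tipped (distance of yogurt from where it was at the start of the episode above 0.02 m or angle between yogurt's own z axis and vertical above 0.3 rad).
It fails at once if the spice jar is moved more than 20 mm or tipped (distance of spice from where it was at the start of the episode above 0.02 m or angle between spice's own z axis and vertical above 0.3 rad).
It also fails if it takes over 51 s, if anything falls off the work surface, if the arm or the gripper's body presses on something with over 40 N, if the wrist force passes 120 N, or if a joint passes its speed limit or range.

## Robot

A 6-joint arm with a two-finger parallel gripper is mounted at the origin on a cart in front of the work surface, level with it; the furniture and walls round the work are solid. World frame = base frame: x ahead of the robot, y to its left, z up, the work surface at z = 0. Lengths are in m, angles in rad, forces in N, time in s.
With the tool pointing down it reaches from about 0.325 to 0.775 m from the base axis. Payload 5.5 kg.
Tool frame: the origin (TCP) lies midway between the tips of the shut fingers; the grasp point (between the pads) lies 19 mm behind it; z points along the fingers, y is the line along which they close (so a half turn about z gives the same grasp; the last joint's range is limited). The gripper opens to 88 mm and grips with 3 to 60 N. Pads are 20 mm wide; open, the fingers measure 115 mm over their backs; the gripper's body (75 mm by 178 mm) begins 61 mm behind the grasp point.
Start: joints at [-1.294, 0.091, 1.231, -0, 1.82, -0.057], TCP at [0.197, -0.567, 0.223] pointing down, gripper open.
Joint ranges: [-2.87, 2.87], [-0.86, 2.18], [0.17, 2.46], [-1.51, 4.65], [0.06, 2.69], [-2.65, 2.65]. Speed limits (rad/s): [2.57, 2.57, 3.01, 3.14, 3.14, 3.14].

## Interface

Orientations are given as a unit quaternion [x, y, z, w].
In Python, from rig import * gives the robot as it stands.
- The arm moves only by the shell command python3 -m crank 'ROWS' [OPENING] [FORCE]. ROWS is JSON, a list of rows, each a list of 2 entries, a list of its own where there are three numbers: the shift along the tool's x, y, z in units of 0.1 m (1.0 is 0.1 m), then the turn about the tool's z in units of 2 rad (1.0 is 2 rad). In form: [[[dx, dy, dz], yaw], ...]. A call has 1 to 8 rows; each row is the pose to reach, as a shift and turn from the pose commanded when the call began, along the tool's axes at that moment; what a row does not reach only later rows make up. A row lasts 1/10 s, in which the tool goes at most 50 mm and 8.59 degrees, less where a joint would pass 70% of its speed; a pose out of reach is approached as far as the arm can. A call with a number of a shift or a turn outside -1 to 1 is refused whole. A call with a gripper value outside its range is refused whole. OPENING is the closure, from 0 (fully open) to 1 (shut), set as the call begins (- or left out, the last holds). The fingers move at their own pace and stop on an object; FORCE is the grip in N (left out, the last holds). Time passes only in rows, so rows that repeat a pose let the fingers close. It gives the time, the measured TCP pose, the force, the opening and the grip force at its end, in the units of the state.
- read_state(): the state, without advancing time (a new reading comes with each control period).
- read_camera(name): name is "scene" or "top"; returns (picture, depth): 400x640x3 uint8, blue, green, red; 400x640 float32, m along the optical axis (not along the pixel's ray), 0 where there is no reading.
- calibration(name): a dict with "fov_y" (degrees; the focal length in pixels is half the picture's height over the tangent of half this angle, whatever the lens; pixels are square), "cx", "cy" (the principal point, pixels), "R" (3x3) and "t" (3): a world point X has camera coordinates R X + t. Camera axes: x right, y down, z forward; pixel columns grow to the right and rows downward; lengths in m; the calibration is good to about 2 mm. A picture is of the moment at which its call begins. calibration takes no time and is no camera call.
- close_job(): hands the job in; it is judged then, once.
Trained networks look in the newest picture that a camera, given by its name, has taken for a name from the list of things; names that differ only in an ending like _2 or _b are one class to them, and where a whole thing is asked for, a point or a joint stands for the part that bears it (a point fixed in the world has none). Each returns a list of dicts, best first, with "conf" (0 to 1); they miss things now and then, are a little off and sometimes report something else, mostly with a low value. They report only what shows in the picture. A call takes as long as a camera call. They do not tell look-alikes from the thing itself.
- find_in(camera, label): "centre" ([x, y, z] in m, in world coordinates, good to about 4 mm: the middle of the surface that is visible of it).
- pinpoint(camera, label): "centre" ([x, y, z] in m, in world coordinates, good to about 4 mm: a listed point, or the origin of a listed thing).
The state is a dict: "clock": time; "joint_pos": joint angles; "qvel": joint speeds; "joint_efforts": joint torques, N m; "position": TCP position; "tool_rot": TCP orientation; "ft_force": force on the tool from outside, world axes, zero at the start; "ft_torque": the same for the moment, N m; "finger_gap": opening from 0.0 (shut) to 1.0 (fully open); "grasp_force": force on a finger pad.
Only numpy, scipy, OpenCV 4.12 (cv2) and the standard library are available. Lean on these libraries where they do the work, as an engineer would, in place of code of your own. Each camera call takes 0.05 s, during which the arm holds its last target. There are 200 camera calls.

## Working session

There is one attempt and no reset: what is moved stays moved. The work goes in short steps, Python scripts to look and compute and a shell command to move; the robot and the scene stay as the last step left them, time stands still between calls to the robot, and variables do not carry over. Pictures are saved under pics/ and viewed, at most 10 in all, crops included, and the job is handed in when it is done.

```bash
mkdir -p pics
cat > h.py <<'E'
from rig import *
import numpy as np, cv2
def cam(n,save=None):
    p,d=read_camera(n); 
    if save: cv2.imwrite('pics/'+save,p)
    return p,d
def world(n,d,u,v):
    c=calibration(n); f=200/np.tan(np.radians(c['fov_y'])/2); z=d[int(v),int(u)]
    return np.array(c['R']).T@(np.array([(u-c['cx'])*z/f,(v-c['cy'])*z/f,z])-np.array(c['t']))
def pix(n,X):
    c=calibration(n); f=200/np.tan(np.radians(c['fov_y'])/2); q=np.array(c['R'])@np.array(X)+np.array(c['t'])
    return np.round([q[0]/q[2]*f+c['cx'],q[1]/q[2]*f+c['cy']],1)
E
python3 - <<'E'
from h import *
a,_=cam('scene');b,_=cam('top')
cv2.imwrite('pics/a.png',a);cv2.imwrite('pics/b.png',b)
s=read_state();print(s['position'],s['tool_rot'],s['clock'],s['finger_gap'])
for n in ['scene','top']:
  for l in ['tidy','bay','lid','lid_mouth','battery_center','mug','yogurt','spice']:
    r=(find_in if l=='lid' else pinpoint)(n,l)
    print(n,l,[(round(x['conf'],2),np.round(x['centre'],3).tolist(),pix(n,x['centre']).tolist()) for x in r[:3]])
print(read_state()['clock'])
E
```

```text
[ 0.19650346 -0.56662767  0.22162326] [ 9.86106359e-01  1.66112840e-01 -9.23363813e-05 -8.73966667e-04] 0.1 0.9993089793432854
scene tidy [(0.63, [0.443, -0.047, 0.004], [374.9, 179.7])]
scene bay [(0.93, [0.433, 0.037, 0.006], [365.8, 201.7]), (0.62, [0.672, -0.003, 0.005], [295.2, 161.0])]
scene lid []
scene lid_mouth [(0.64, [0.444, -0.085, 0.045], [382.0, 160.4])]
scene battery_center [(0.61, [0.363, 0.356, 0.012], [334.5, 313.8]), (0.58, [0.424, 0.296, 0.01], [322.5, 280.1]), (0.49, [0.5, 0.271, 0.008], [299.3, 258.3])]
scene mug [(0.95, [0.663, 0.158, -0.002], [267.4, 202.6])]
scene yogurt [(0.72, [0.674, 0.001, 0.002], [293.8, 162.4])]
scene spice []
top tidy [(0.75, [0.442, -0.047, 0.002], [392.8, 254.1]), (0.26, [0.426, 0.294, 0.012], [237.9, 258.0])]
top bay [(0.97, [0.435, 0.034, 0.005], [356.6, 256.5])]
top lid [(0.61, [0.44, -0.038, 0.044], [392.2, 254.4])]
top lid_mouth [(0.87, [0.444, -0.079, 0.04], [410.9, 252.7])]
top battery_center [(0.72, [0.426, 0.298, 0.012], [236.1, 257.6]), (0.68, [0.366, 0.234, 0.009], [264.3, 286.5]), (0.55, [0.361, 0.35, 0.012], [210.4, 287.7])]
top mug [(0.87, [0.666, 0.158, -0.006], [302.9, 153.9])]
top yogurt [(0.76, [0.668, -0.004, 0.002], [374.0, 153.7])]
top spice [(0.93, [0.63, 0.306, -0.001], [237.0, 167.4])]
0.9
```

View pics/a.png

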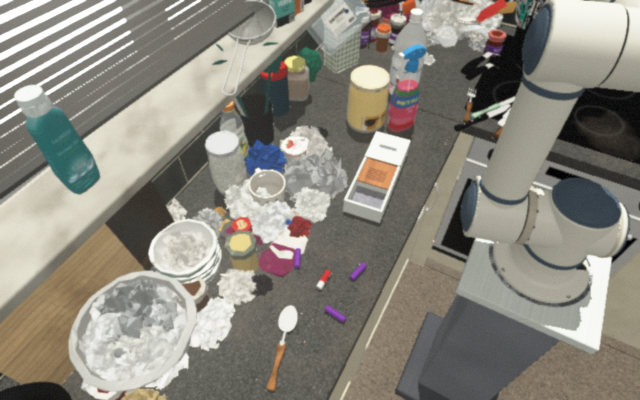

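View pics/b.png

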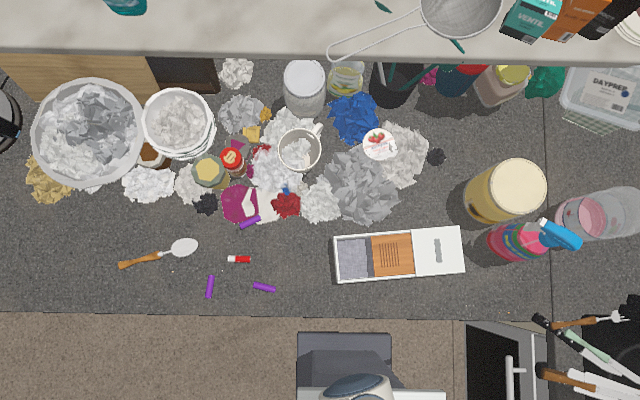

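The pictures show four battery-like cylinders. In the top view the red and white one is at (238,258), and the purple look-alikes are at (264,287), (210,287) and (250,222). Only the red and white one fits the description. I'll confirm it in a crop and measure it.

Run:
```python
from h import *
p,d=cam('top')
cv2.imwrite('pics/c.png',np.hstack([cv2.resize(p[238:278,208:268],(360,240),interpolation=2),cv2.resize(p[220:290,325:475],(429,240)[:2],interpolation=2)]))
b,g,r=[p[...,i].astype(int) for i in range(3)]
red=(r>130)&(g<90)&(b<90); 
m=np.zeros(p.shape[:2],bool); sub=np.s_[248:270,222:256]
hsv=p.max(2); m[sub]=(red|(p.min(2)>130))[sub]
ys,xs=np.nonzero(m); W=np.array([world('top',d,u,v) for u,v in zip(xs,ys)])
def rect(W,z=None):
    return cv2.minAreaRect((W[:,:2]*1000).astype(np.float32))
print('bat',len(W),rect(W),np.percentile(W[:,2],[5,50,95]))
# box: anything high within region
us,vs=np.meshgrid(np.arange(325,475),np.arange(220,292)); 
W=np.array([world('top',d,u,v) for u,v in zip(us.ravel(),vs.ravel())])
k=(W[:,2]>.038)&(W[:,2]<.06)&(abs(W[:,0]-.442)<.075); print('box',rect(W[k]))
C=p[vs.ravel(),us.ravel()].astype(int); lid=k&(C[:,2]-C[:,0]>50); print('lid',rect(W[lid]),np.median(W[lid],0))
for q in cv2.boxPoints(rect(W[k])):print(q)
print(cv2.boxPoints(rect(W[lid])).tolist())
hood=k&(W[:,1]<-.09); print('hood z',np.median(W[hood,2]))
flo=W[(W[:,2]<.001)&(W[:,1]>.12)]; print('table',np.median(W[(W[:,1]>.12),2]))
```

```text
bat 140 ((418.3057556152344, 229.27523803710938), (181.20278930664062, 16.309947967529297), 84.18992614746094) [0.00991343 0.01522292 0.01946282]Traceback (most recent call last):
  File "<stdin>", line 14, in <module>
  File "h.py", line 8, in world
    c=calibration(n); f=200/np.tan(np.radians(c['fov_y'])/2); z=d[int(v),int(u)]
ValueError: time passes only in moves, steps and waits
```

View pics/c.png

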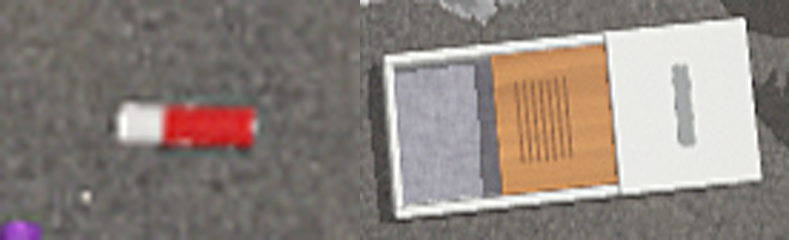

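The crop confirms it: the red and white battery is at top pixel (239,259), with its axis nearly along the image's horizontal, which is world y. The bay is at the left end of the box.

```bash
cat > h.py <<'E'
from rig import *
import numpy as np, cv2, functools
cal=functools.lru_cache(None)(calibration)
def cam(n,save=None):
    p,d=read_camera(n)
    if save: cv2.imwrite('pics/'+save,p)
    return p,d
def world(n,d,u,v):
    c=cal(n); f=200/np.tan(np.radians(c['fov_y'])/2); u=np.asarray(u);v=np.asarray(v);z=d[v,u]
    return (np.stack([(u-c['cx'])*z/f,(v-c['cy'])*z/f,z],-1)-np.array(c['t']))@np.array(c['R'])
def pix(n,X):
    c=cal(n); f=200/np.tan(np.radians(c['fov_y'])/2); q=np.array(c['R'])@np.array(X)+np.array(c['t'])
    return np.round([q[0]/q[2]*f+c['cx'],q[1]/q[2]*f+c['cy']],1)
def rect(W): return cv2.minAreaRect((W[:,:2]*1000).astype(np.float32))
E
python3 - <<'E'
from h import *
p,d=cam('top')
P=p.astype(int); m=np.zeros(p.shape[:2],bool); sub=np.s_[250:268,224:254]
m[sub]=(((P[...,2]-P[...,0]>70))|(p.min(2)>140))[sub]
n,l,st,_=cv2.connectedComponentsWithStats(m.astype(np.uint8)); m=l==1+np.argmax(st[1:,4])
ys,xs=np.nonzero(m); W=world('top',d,xs,ys); print('bat',len(W),rect(W),np.percentile(W[:,2],[5,50,95]),W.mean(0))
us,vs=[a.ravel() for a in np.meshgrid(np.arange(325,475),np.arange(220,292))]
W=world('top',d,us,vs)
k=(W[:,2]>.038)&(W[:,2]<.06)&(abs(W[:,0]-.442)<.075); print('box',rect(W[k]),cv2.boxPoints(rect(W[k])).tolist())
C=P[vs,us]; lid=k&(C[:,2]-C[:,0]>50); print('lid',rect(W[lid]),np.median(W[lid],0),cv2.boxPoints(rect(W[lid])).tolist())
hood=k&(W[:,1]<-.09); print('hood z',np.median(W[hood,2]))
T=world('top',d,np.arange(260,320),np.full(60,265)); print('table',np.median(T[:,2]))
s=read_state()
from scipy.spatial.transform import Rotation as R
print(s['position'],R.from_quat(s['tool_rot']).as_matrix().round(4),s['clock'],s['ft_force'])
E
```

```text
bat 144 ((425.09521484375, 293.5249938964844), (52.022308349609375, 13.580772399902344), 88.59567260742188) [0.00994243 0.0151054  0.01889625] [0.42498108 0.29267272 0.01470861]
box ((441.88897705078125, -51.27339172363281), (100.08917236328125, 271.1523742675781), 6.094793796539307) [[377.7326354980469, 78.22303009033203], [406.5218811035156, -191.3966522216797], [506.0453186035156, -180.76980590820312], [477.2560729980469, 88.84986877441406]]
lid ((439.87860107421875, -37.84587097167969), (86.60479736328125, 85.6913833618164), 6.26935338973999) [ 0.43973957 -0.03757803  0.04626228] [[392.15631103515625, 0.014847278594970703], [401.5140380859375, -85.1640625], [487.60089111328125, -75.70658874511719], [478.2431640625, 9.472320556640625]]
hood z 0.05340578232968336
table 0.0011976552909994406
[ 0.19657166 -0.5669026   0.22261075] [[ 0.9448  0.3277  0.    ]
 [ 0.3277 -0.9448  0.    ]
 [ 0.     -0.     -1.    ]] 1.0 [0.6170361  0.51493444 0.10199248]
```

```bash
python3 -m crank '[[[1,-1,0],0],[[1,-1,0],0],[[1,-1,0],0]]' 0.4 10 >/dev/null
python3 -m crank '[[[1,-1,0],0],[[1,-1,0],0],[[1,-1,0],0]]' >/dev/null
python3 -m crank '[[[1,-1,0],-0.6065],[[1,-1,0],-0.6065],[[1,-1,0],-0.6065],[[1,-1,0],-0.6065],[[1,-1,0],-0.6065],[[1,-1,0],-0.6065],[[1,-1,0],-0.6065],[[1,-1,0],-0.6065]]'
python3 -m crank '[[[1,0.1,0],0],[[1,0.1,0],0],[[1,0.1,0],0]]'
```

```text
clock: 2.4
position: [0.3818, -0.185, 0.2228]
tool_rot: [0.718, 0.696, 0.0, 0.0]
ft_force: [-0.4, -0.7, -0.4]
finger_gap: 0.602
grasp_force: 0.0
clock: 2.7
position: [0.396, -0.0811, 0.2232]
tool_rot: [0.718, 0.697, 0.001, -0.0]
ft_force: [0.4, -0.5, 0.4]
finger_gap: 0.601
grasp_force: 0.0
```

```bash
python3 -m crank '[[[1,0.1,0],0],[[1,0.1,0],0]]' >/dev/null
python3 -m crank '[[[1,0.1,0.1],0],[[1,0.1,0.1],0]]' >/dev/null
python3 -m crank '[[[1,0.05,0.5],0],[[1,0.05,0.5],0],[[1,0.05,0.5],0]]' >/dev/null
python3 -m crank '[[[0.7,0,0.6],0],[[0.7,0,0.6],0],[[0.7,0,0.6],0]]'
python3 - <<'E'
from h import *
cam('top','d.png');p,d=cam('scene')
for n in ['top','scene']: print([(round(x['conf'],2),np.round(x['centre'],3).tolist()) for x in pinpoint(n,'battery_center')])
s=read_state();print(s['position'],s['ft_force'])
cv2.imwrite('pics/e.png',np.vstack([cv2.resize(cv2.imread('pics/d.png')[220:300,190:310],(450,300)),cv2.resize(p[230:330,260:410],(450,300))]))
E
```

```text
clock: 3.7
position: [0.4321, 0.2823, 0.0981]
tool_rot: [0.719, 0.695, -0.003, -0.001]
ft_force: [-0.4, -1.0, -1.0]
finger_gap: 0.603
grasp_force: 0.0
[(0.49, [0.51, 0.273, 0.007]), (0.37, [0.362, 0.234, 0.01])]
[(0.62, [0.36, 0.237, 0.007]), (0.61, [0.419, 0.292, 0.007]), (0.6, [0.362, 0.358, 0.013]), (0.58, [0.442, -0.085, 0.042]), (0.56, [0.502, 0.271, 0.01])]
[0.43501436 0.28070023 0.10451587] [0.58033993 0.23433711 0.1595779 ]
```

View pics/e.png

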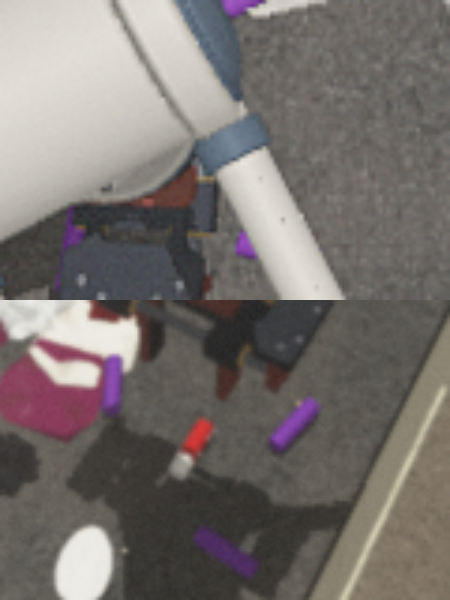

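The scene crop shows the fingers above the red battery at crop (190,450), and the purple ones stay clear of them. Next I go down.

```bash
python3 -m crank '[[[0.12,-0.11,0.4],0],[[0.12,-0.11,0.7],0],[[0.12,-0.11,0.9],0],[[0.12,-0.11,0.98],0],[[0.12,-0.11,0.98],0]]'
python3 -m crank '[[[0,0,0],0],[[0,0,0],0],[[0,0,0],0],[[0,0,0],0],[[0,0,0],0],[[0,0,0],0]]' 1 10
```

```text
clock: 4.4
position: [0.4238, 0.2932, 0.0052]
tool_rot: [0.721, 0.693, 0.0, 0.0]
ft_force: [-0.8, 0.1, -0.0]
finger_gap: 0.6
grasp_force: 0.0
clock: 5.0
position: [0.4235, 0.2943, 0.0051]
tool_rot: [0.72, 0.694, 0.0, 0.0]
ft_force: [-0.3, -0.4, 2.3]
finger_gap: 0.184
grasp_force: 10.0
```

```bash
python3 -m crank '[[[0,0,-0.4],0],[[0,0,-0.8],-0.0715],[[0,0,-0.85],-0.0715],[[0,0,-0.85],-0.0715]]'
python3 -m crank '[[[-0.4,0,0],0],[[-0.9,-0.09,0],0],[[-0.9,-0.09,0],0]]'
python3 -m crank '[[[-0.4,0,0],0],[[-0.9,-0.09,0],0],[[-0.9,-0.09,0],0]]'
python3 -m crank '[[[-0.4,0,0],0],[[-0.71,0,0],0],[[-0.71,0,0],0],[[-0.71,0,0],0],[[-0.71,0,0],0]]'
python3 - <<'E'
from h import *
p,d=cam('scene');s=read_state();print(s['position'],s['tool_rot'],s['finger_gap'],s['grasp_force'],s['ft_force'])
cv2.imwrite('pics/f.png',cv2.resize(p[110:240,310:440],(520,520)))
E
```

```text
clock: 5.4
position: [0.4242, 0.2947, 0.0914]
tool_rot: [0.669, 0.743, 0.002, 0.0]
ft_force: [0.3, 0.2, -1.1]
finger_gap: 0.189
grasp_force: 10.0
clock: 5.7
position: [0.4228, 0.1993, 0.0871]
tool_rot: [0.671, 0.742, -0.003, -0.0]
ft_force: [0.6, 1.5, -0.2]
finger_gap: 0.195
grasp_force: 10.0
clock: 6.0
position: [0.4237, 0.1092, 0.0878]
tool_rot: [0.671, 0.741, -0.002, -0.0]
ft_force: [0.7, 0.7, -0.3]
finger_gap: 0.191
grasp_force: 10.0
clock: 6.5
position: [0.4317, 0.0438, 0.0889]
tool_rot: [0.668, 0.744, -0.0, -0.001]
ft_force: [0.0, -0.5, -0.6]
finger_gap: 0.188
grasp_force: 10.0
[0.43174689 0.04388166 0.08913947] [ 6.68169581e-01  7.44008790e-01 -1.61629689e-04 -5.52420784e-04] 0.19082993741687862 9.979149252176285 [0.34862903 0.27491881 0.2387893 ]
```

View pics/f.png

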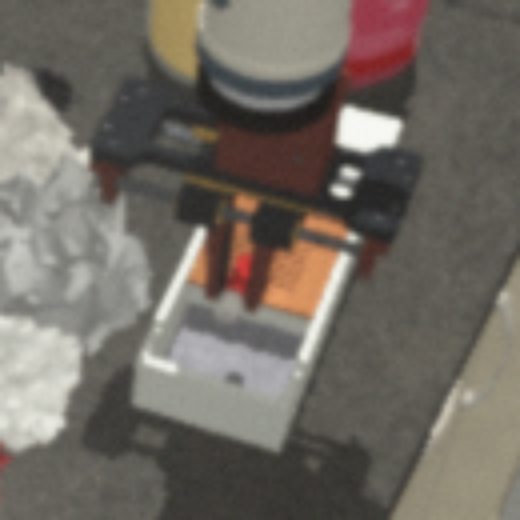

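Run:
```python
from h import *
us,vs=[a.ravel() for a in np.meshgrid(np.arange(640),np.arange(400))]
for n in ['top','scene']:
  p,d=cam(n); W=world(n,d,us,vs); W=W[d[vs,us]>0]
  for x0 in np.arange(.49,.55,.01):
    k=(abs(W[:,0]-x0-.005)<.005)&(W[:,1]>-.02)&(W[:,1]<.1)&(W[:,2]<.085); print(n,round(x0,2),k.sum(),W[k,2].max().round(3) if k.any() else 0)
```

```text
top 0.49 23 0.006
top 0.5 27 0.005
top 0.51 49 0.024
top 0.52 67 0.037
top 0.53 84 0.079
top 0.54 225 0.085
top 0.55 220 0.085
scene 0.49 99 0.004
scene 0.5 145 0.019
scene 0.51 197 0.037
scene 0.52 185 0.06
scene 0.53 208 0.085
scene 0.54 166 0.085
scene 0.55 153 0.085
```

```bash
python3 -m crank '[[[0,0,0.35],0],[[0,0,0.6],0],[[0,0,0.72],0],[[0,0,0.77],0],[[0,0,0.77],0],[[0,0,0.77],0]]'
python3 -m crank '[[[0,0,0],0],[[0,0,0],0],[[0,0,0],0],[[0,0,0],0]]' 0.65
python3 -m crank '[[[0,0,-0.3],0],[[0,0,-0.7],0],[[0,0,-1],0],[[0,0,-1],0]]'
python3 -m crank '[[[0.5,0,-0.5],0],[[1,0,-0.5],0],[[1,0,-0.5],0]]' 1
python3 - <<'E'
from h import *
p,d=cam('scene');q,_=cam('top')
for n in ['top','scene']: print([(round(x['conf'],2),np.round(x['centre'],3).tolist()) for x in pinpoint(n,'battery_center')])
cv2.imwrite('pics/g.png',np.hstack([cv2.resize(p[110:240,310:440],(400,400)),cv2.resize(q[200:300,320:480],(400,250)).repeat(1,0) if 0 else cv2.resize(q[190:320,330:460],(400,400))]))
E
```

```text
clock: 7.25
position: [0.4328, 0.0428, 0.014]
tool_rot: [0.669, 0.744, 0.001, 0.001]
ft_force: [-0.7, 0.2, -0.6]
finger_gap: 0.188
grasp_force: 10.0
clock: 7.65
position: [0.4322, 0.0426, 0.013]
tool_rot: [0.669, 0.744, 0.0, 0.0]
ft_force: [0.4, -0.3, -0.2]
finger_gap: 0.35
grasp_force: 0.0
clock: 8.05
position: [0.4344, 0.0427, 0.118]
tool_rot: [0.669, 0.744, 0.003, 0.003]
ft_force: [0.5, -0.3, 0.3]
finger_gap: 0.35
grasp_force: 0.0
clock: 8.35
position: [0.4213, 0.1451, 0.1641]
tool_rot: [0.668, 0.744, 0.001, 0.0]
ft_force: [-0.4, 0.1, -0.3]
finger_gap: 0.12
grasp_force: 0.0
[(0.55, [0.358, 0.353, 0.011]), (0.44, [0.508, 0.272, 0.006])]
[(0.51, [0.504, 0.271, 0.008]), (0.49, [0.364, 0.236, 0.011]), (0.44, [0.36, 0.357, 0.014]), (0.42, [0.43, 0.041, 0.014])]
```

View pics/g.png

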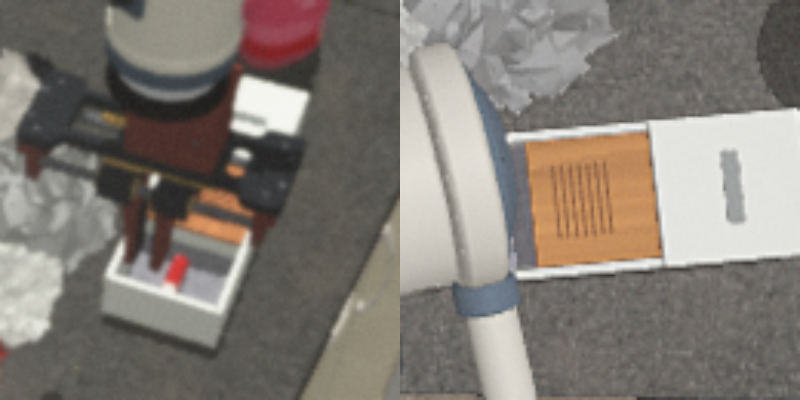

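The crop shows the battery lying flat in the bay, with the network putting it at (0.430, 0.041, 0.014). The lid is still where it was. Next I go above the lid with the fingers shut.

```bash
python3 -m crank '[[[-0.5,0,0],0],[[-0.97,0,0],0],[[-0.97,0,0],0]]' 1 >/dev/null
python3 -m crank '[[[-0.5,0,0.3],0],[[-0.96,0,0.6],0],[[-0.96,0,0.85],0],[[-0.96,0,1],0],[[-0.96,0,1],0],[[-0.96,0,1],0]]'
python3 - <<'E'
from h import *
for i in range(3):
  cam('top'); s=read_state();print(s['position'],s['ft_force'],s['finger_gap'])
B=np.array(s['position'][:2])-[.442,-.0495];print('box xy',B@[.994,.106],B@[-.106,.994])
E
```

```text
clock: 9.45
position: [0.442, -0.0492, 0.0634]
tool_rot: [0.668, 0.744, 0.0, 0.0]
ft_force: [0.6, 0.3, 0.5]
finger_gap: 0.003
grasp_force: 0.0
[ 0.44255413 -0.04913563  0.06425749] [-0.43425997 -0.42424572  0.26361584] 0.007116548368994344
[ 0.44283471 -0.04915757  0.06462163] [-0.27861226 -0.32527716  0.3286951 ] 0.003953548026040588
[ 0.44289428 -0.04921927  0.06464979] [-0.55355057  0.94894385  1.09184118] 0.005497880599015013
box xy 0.000918671764111049 0.00018425481802778845
```

```bash
python3 -m crank '[[[0,0,0.07],0],[[0,0,0.12],0],[[0,0,0.14],0],[[0,0,0.14],0],[[0,0,0.14],0]]' | grep -E 'pos|ft'
python3 -m crank '[[[0,0,0.01],0],[[0,0,0.02],0],[[0,0,0.02],0]]' | grep -E 'pos|ft'
python3 -m crank '[[[0,0,0.005],0],[[0,0,0.01],0],[[0,0,0.01],0]]' | grep -E 'pos|ft'
```

```text
position: [0.4418, -0.0498, 0.0487]
ft_force: [-0.1, 0.5, -0.1]
position: [0.4418, -0.0499, 0.0467]
ft_force: [-0.0, -1.3, -0.0]
position: [0.4419, -0.0498, 0.0458]
ft_force: [-0.6, 0.1, -1.0]
```

```bash
python3 -m crank '[[[0,0,0.005],0],[[0,0,0.005],0],[[0,0,0.005],0]]' | grep -E 'pos|ft'
python3 -m crank '[[[0,0,0.005],0],[[0,0,0.005],0],[[0,0,0.005],0]]' | grep -E 'pos|ft'
```

```text
position: [0.442, -0.0498, 0.0455]
ft_force: [-0.6, -0.2, 3.1]
position: [0.442, -0.0498, 0.0452]
ft_force: [-1.7, 1.6, 5.1]
```

```bash
python3 -m crank '[[[0,0,0.004],0],[[0,0,0.004],0],[[0,0,0.004],0]]' | grep -E 'pos|ft'
```

```text
position: [0.4421, -0.0497, 0.045]
ft_force: [-2.6, 0.7, 7.2]
```

```bash
python3 -m crank '[[[0,0,0.004],0],[[0,0,0.008],0],[[0,0,0.008],0],[[0,0,0.008],0]]' | grep -E 'pos|ft'
python3 -m crank '[[[0.02,0,0],0],[[0.04,0,0],0],[[0.06,0,0],0],[[0.06,0,0],0]]' | grep -E 'pos|ft'
```

```text
position: [0.4422, -0.0497, 0.0447]
ft_force: [-3.3, 1.7, 9.1]
position: [0.4417, -0.0453, 0.0446]
ft_force: [-2.5, -4.1, 7.4]
```

```bash
python3 -m crank '[[[0,0,0.008],0],[[0,0,0.008],0],[[0,0,0.008],0]]' | grep -E 'pos|ft'
python3 -m crank '[[[0.02,0,0],0],[[0.04,0,0],0],[[0.06,0,0],0],[[0.08,0,0],0],[[0.1,0,0],0]]' | grep -E 'pos|ft'
```

```text
position: [0.4418, -0.0453, 0.0443]
ft_force: [-2.7, -4.1, 9.9]
position: [0.4408, -0.0357, 0.0443]
ft_force: [-3.1, -5.0, 9.6]
```

Run:
```python
from h import *
p,d=cam('top')
us,vs=[a.ravel() for a in np.meshgrid(np.arange(325,475),np.arange(220,292))]
W=world('top',d,us,vs);C=p.astype(int)[vs,us]
k=(W[:,2]>.038)&(W[:,2]<.06)&(abs(W[:,0]-.442)<.06)&(C[:,2]-C[:,0]>50)
B=(W[k,:2]-[.442,-.0495])@np.array([[.994,-.106],[.106,.994]])
print(k.sum(),B.max(0),B.min(0),np.percentile(B[:,1],[1,99]))
s=read_state();print(s['position'],s['ft_force'])
```

```text
625 [0.04232248 0.06774667] [-0.04331176  0.02884143] [0.03123286 0.06742386]
[ 0.44077322 -0.03545958  0.04431016] [-2.79274069 -5.16854641 10.01558065]
```

```bash
python3 -m crank '[[[0.02,0,0.004],0],[[0.05,0,0.004],0],[[0.08,0,0.004],0],[[0.11,0,0.004],0],[[0.14,0,0.004],0],[[0.17,0,0.004],0]]' | grep -E 'pos|ft'
python3 -m crank '[[[0.02,0,0],0],[[0.05,0,0],0],[[0.08,0,0],0],[[0.11,0,0],0],[[0.14,0,0],0]]' | grep -E 'pos|ft'
```

```text
position: [0.4391, -0.0188, 0.0441]
ft_force: [-3.4, -4.9, 11.3]
position: [0.4376, -0.0048, 0.0441]
ft_force: [-2.1, -6.0, 11.1]
```

```bash
python3 -m crank '[[[0.03,0,0],0],[[0.06,0,0],0],[[0.09,0,0],0],[[0.12,0,0],0],[[0.15,0,0],0]]' | grep -E 'pos|ft'
python3 - <<'E'
from h import *
p,d=cam('top');q,_=cam('scene')
us,vs=[a.ravel() for a in np.meshgrid(np.arange(325,475),np.arange(220,292))]
W=world('top',d,us,vs);C=p.astype(int)[vs,us]
k=(W[:,2]>.038)&(W[:,2]<.06)&(abs(W[:,0]-.442)<.06)&(C[:,2]-C[:,0]>50)
B=(W[k,:2]-[.442,-.0495])@np.array([[.994,-.106],[.106,.994]])
print(k.sum(),B.max(0))
cv2.imwrite('pics/i.png',np.hstack([cv2.resize(q[110:240,310:440],(400,400)),cv2.resize(p[190:320,320:450],(400,400))]))
E
```

```text
position: [0.436, 0.0102, 0.0441]
ft_force: [-3.4, -5.8, 11.3]
290 [0.04145716 0.1136033 ]
```

View pics/i.png

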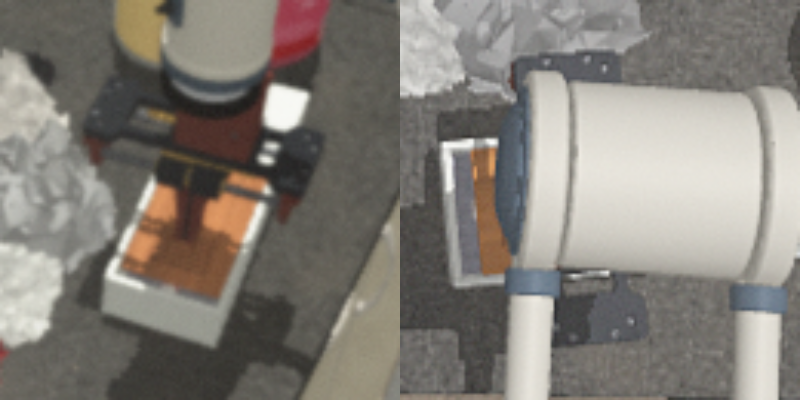

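The lid is sliding with the fingertips, and its front edge is at about box y 114, so roughly 15 mm is left.

```bash
python3 -m crank '[[[0.03,0,0],0],[[0.06,0,0],0],[[0.09,0,0],0],[[0.11,0,0],0]]' | grep -E 'pos|ft'
python3 -m crank '[[[0.01,0,0],0],[[0.02,0,0],0]]' | grep -E 'pos|ft'
python3 -m crank '[[[0.01,0,0],0],[[0.02,0,0],0]]' | grep -E 'pos|ft'
```

```text
position: [0.4348, 0.0212, 0.044]
ft_force: [-2.9, -6.3, 11.2]
position: [0.4346, 0.0232, 0.044]
ft_force: [-3.3, -6.1, 11.3]
position: [0.4346, 0.0247, 0.044]
ft_force: [-1.0, -7.5, 10.8]
```

Side force is starting to rise, so I continue in small steps until it levels off against the stop.

```bash
python3 -m crank '[[[0.01,0,0],0],[[0.02,0,0],0]]' | grep -E 'pos|ft'
python3 -m crank '[[[0.01,0,0],0],[[0.02,0,0],0]]' | grep -E 'pos|ft'
python3 -m crank '[[[0.01,0,0],0],[[0.02,0,0],0]]' | grep -E 'pos|ft|clo'
```

```text
position: [0.4348, 0.0267, 0.0441]
ft_force: [-0.6, -7.3, 10.9]
position: [0.4348, 0.0288, 0.0441]
ft_force: [0.1, -5.9, 8.6]
clock: 16.35
position: [0.4347, 0.0308, 0.0441]
ft_force: [0.6, -6.9, 9.4]
```

```bash
python3 -m crank '[[[0,0,-0.1],0],[[0,0,-0.5],0],[[0,0,-1],0],[[0,0,-1],0]]' >/dev/null
python3 -m crank '[[[-0.5,0,-0.3],0],[[-1,0,-0.6],0],[[-1,0,-0.6],0]]' >/dev/null
python3 -m crank '[[[-0.5,0,0],0],[[-1,0,0],0],[[-1,0,0],0],[[-1,0,0],0]]' | grep pos
python3 - <<'E'
from h import *
p,d=cam('top');q,_=cam('scene')
us,vs=[a.ravel() for a in np.meshgrid(np.arange(325,475),np.arange(220,292))]
W=world('top',d,us,vs);C=p.astype(int)[vs,us]
k=(W[:,2]>.038)&(W[:,2]<.06)&(abs(W[:,0]-.442)<.06)&(C[:,2]-C[:,0]>50)
B=(W[k,:2]-[.442,-.0495])@np.array([[.994,-.106],[.106,.994]])
print(k.sum(),B.max(0),np.percentile(B[:,1],98))
cv2.imwrite('pics/j.png',np.hstack([cv2.resize(q[130:230,330:430],(400,400)),cv2.resize(p[220:290,325:395],(400,400))]))
E
```

```text
position: [0.4538, -0.1667, 0.2013]
3022 [0.04245254 0.12738404] 0.12432577846779891
```

View pics/j.png

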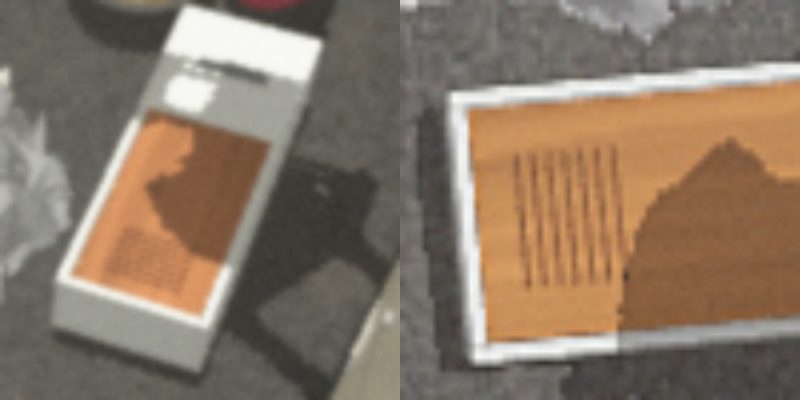

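Both views show the lid flush against the front rim, with no gap at crop (470,220). The slip at the stop agrees with that. The arm is clear, so I hand the job in.

```bash
python3 -c "
from rig import *
print(close_job())"
```

```text
the job is handed in; nothing more can be done
None
```

I put the battery flat in the bay and slid the lid shut over it at about 11 N, well under the 22 N limit; the job was handed in after about 17.5 s, and no verdict came back.

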